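Return the red-lidded jar to the hardware carousel and turn it to the front

TASK

Stand the red-lidded jar upright in the empty well of the carousel, setting it down rather than dropping it. Then take the carousel by the black bar on its centre post, turn it (either way) until the red-lidded jar stands straight behind the red pointer on the stand, and finish while still gripping the bar with the turntable held still there. Leave the loose tape measure, screw carton and pliers where they lie.

Things in the scene. Friction and masses are not known exactly. Their poses are not given: they have to be found in the camera images.
- jar_center (a point): Centre (half-way up) of the loose jar: an upright round straight-sided clear jar with a white label and a red screw lid, 52 mm in diameter, 80 mm tall, about 0.2 kg; it starts standing on the bench, right of the vice. z axis = the jar's axis, up.
- jar: The same jar; origin at the centre of its underside, z up along its axis.
- stand: Fixed dark steel foot of the carousel, origin on the bench on the turning axis. Its -x axis points to the front, along a tongue 165 mm long that carries the red arrow-shaped pointer just outside the turntable's rim (130 to 161 mm from the axis, under 13 mm high). The front looks roughly towards the robot.
- carousel (a joint): Turning angle (rad) of the carousel about its vertical axis, free-running and light (about 0.02 N m friction), no stop within many turns, no spring. Grows counter-clockwise seen from above; 0 (or a whole turn, 6.283 or -6.283) = the empty well is straight behind the pointer. Starts between 0.9 and 5.38. The turntable is a round plywood disc 250 mm in diameter, 12 mm thick, its top 28 mm above the bench.
- empty_well (a point): Centre of the floor of the empty well on the turntable (28 mm above the bench), 85 mm from the turning axis; it turns with the carousel. The well is a black ring of 64 mm inner and 72 mm outer diameter, its rim 8 mm above the floor; the centre post and bar beside it rise to 153 mm above the bench.
- carousel_grip (a point): Black grip bar on top of the centre post, fixed to the turntable and turning with it: 44 mm long (its x axis), 16 mm thick (its y axis, the way to pinch it), 32 mm high; this point is its centre, on the turning axis, 137 mm above the bench. The post under it is 12 mm thick.
- yellow_jar_lid (a point): Top centre of the yellow-lidded jar (52 mm in diameter, 80 mm tall), screwed to the turntable in the bay opposite the empty well. Two more such jars, blue-lidded and white-lidded, are screwed into the bays between, 90 degrees apart; none comes off. Their tops are 110 mm above the bench.
- tape_measure: Loose yellow tape measure standing on the bench, 36x96x68 mm, origin under its centre. Leave alone.
- screw_carton: Loose green and yellow carton of screws, 66x111x51 mm, origin under its centre. Leave alone.
- pliers: Loose red-handled pliers lying flat, 59x177x14 mm (long along its y axis), origin under their centre. Leave alone.
Not all that is in view belongs to the job. Of the things that look like the jar, the middle-sized one is meant.

How it is judged:
On the way:
1. the jar stands upright and released in the empty well before that well has been turned to the front (horizontal distance between jar_center and empty_well below 0.012 m and z of jar_center in the frame of stand between 0.058 and 0.078 m and angle between jar_center's own z axis and vertical below 0.1 rad and contact force between the fingers and jar below 0.1 N and not (value of joint carousel between -0.4 and 0.4 rad or value of joint carousel between 5.88318 and 6.68318 rad or value of joint carousel between -6.68318 and -5.88318 rad)), for 0.2 s.
At the end, for the whole second after the job is handed in: Jar upright (0.1 rad) in the well, within 12 mm of its centre, untouched by the fingers; carousel within 0.12 rad of the front position (0 or a whole turn) and slower than 0.05 rad/s; fingers grip the bar with over 2 N; tape measure, carton and pliers within 30 mm of their starts (horizontal distance between jar_center and empty_well below 0.012 m and z of jar_center in the frame of stand between 0.058 and 0.078 m and angle between jar_center's own z axis and vertical below 0.1 rad and contact force between the fingers and jar below 0.1 N and (value of joint carousel between -0.12 and 0.12 rad or value of joint carousel between 6.16318 and 6.40318 rad or value of joint carousel between -6.40318 and -6.16318 rad) and velocity of joint carousel between -0.05 and 0.05 rad/s and linear speed of jar below 0.02 m/s and contact force between the fingers and carousel_c0 above 2 N and distance of each of tape_measure, screw_carton, pliers from where it was at the start of the episode below 0.03 m); the arm keeps its last pose, push and grip.
It fails at once if the jar is tipped by more than 0.6 rad (angle between jar_center's own z axis and vertical above 0.6 rad).
It fails at once if the jar is dropped (moves faster than 0.7 m/s while out of the fingers) (linear speed of jar above 0.7 m/s and contact force between the fingers and jar below 0.1 N).
It fails at once if the tape measure is shifted by more than 30 mm (distance of tape_measure from where it was at the start of the episode above 0.03 m).
It fails at once if the screw carton is shifted by more than 30 mm (distance of screw_carton from where it was at the start of the episode above 0.03 m).
It fails at once if the pliers is shifted by more than 30 mm (distance of pliers from where it was at the start of the episode above 0.03 m).
It also fails if it takes over 61 s, if anything falls off the work surface, if the arm or the gripper's body presses on something with over 40 N, if the wrist force passes 120 N, or if a joint passes its speed limit or range.

ROBOT

A 6-joint arm with a two-finger parallel gripper is mounted at the origin on a cart in front of the work surface, level with it; the furniture and walls round the work are solid. World frame = base frame: x ahead of the robot, y to its left, z up, the work surface at z = 0. Lengths are in m, angles in rad, forces in N, time in s.
With the tool pointing down it reaches from about 0.35 to 0.725 m from the base axis. Payload 4.3 kg.
Tool frame: the origin (TCP) lies at the very end of the fingers, on their centre line; the grasp point (between the pads) lies 19 mm behind it; z points along the fingers, y is the line along which they close (so a half turn about z gives the same grasp; the last joint's range is limited). The gripper opens to 85 mm and grips with 20 to 120 N. Pads are 22 mm wide; open, the fingers measure 114 mm over their backs; the gripper's body (76 mm by 85 mm) begins 54 mm behind the grasp point. The pads swing forward as they close: fully open they stand 13 mm farther back than shut.
Start: joints at [1.009, 0.377, 0.081, 1.274, 0, 1.46], TCP at [0.251, 0.517, 0.231] pointing down, gripper open.
Joint ranges: [-2.72, 2.72], [-0.84, 1.66], [-1.02, 1.22], [-1.77, 2.12], [-1.37, 1.28], [-3.14, 3.14]. Speed limits (rad/s): [2.57, 2.57, 3.14, 3.14, 3.14, 3.14].

INTERFACE

Orientations are given as a 3x3 rotation matrix whose columns are the frame's x, y, z axes.
In Python, from bench import observe, snapshot, camera_model, close_job gives the robot as it stands. The module is installed in compiled form; this text tells all that it offers.
- The arm moves only by the shell command python3 -m crank 'ROWS'. ROWS is text: rows parted by semicolons, each of 7 numbers parted by spaces: the shift along the world's x, y, z in m, then the turn, a rotation vector about the world's x, y, z in degrees, then the closure, from 0 (fully open) to 1 (shut). In form: x y z ax ay az hand; .... A call has 1 to 5 rows; each row shifts and turns the commanded pose from where the row before left it; what a row does not reach is not made up. A row lasts 1/10 s, in which the tool goes at most 50 mm and 8.59 degrees, less where a joint would pass 70% of its speed; a pose out of reach is approached as far as the arm can. A call is refused whole if a number of a shift passes 0.05 or a number of a turn 8.59, either way. A call with a gripper value outside its range is refused whole. The fingers move at their own pace and stop on an object; the grip force is fixed at half the most. Time passes only in rows, so rows that do not move let the fingers close. It gives the time, the measured TCP pose, the force, the opening and the grip force at its end, in the units of the state.
- observe(): the state, without advancing time (a new reading comes with each control period).
- snapshot(name): name is "scene" or "top" or "wrist"; returns the picture (400x640x3 uint8, red, green, blue); there is no depth.
- camera_model(name): a dict with "camera_matrix" (3x3 intrinsics, pixels), "distortion" ([k1, k2, p1, p2, k3] as OpenCV has them; the pictures are not rectified), "R" (3x3) and "t" (3): a world point X has camera coordinates R X + t. Camera axes: x right, y down, z forward; pixel columns grow to the right and rows downward; lengths in m; the calibration is good to about 2 mm. A picture is of the moment at which its call begins: read the wrist's pose just before it. camera_model takes no time and is no camera call; for the wrist camera it gives the pose at the moment of the call.
- close_job(): hands the job in; it is judged then, once.
The state is a dict: "time": time; "q": joint angles; "joint_vel": joint speeds; "effort": joint torques, N m; "position": TCP position; "ee_rot": TCP orientation; "force": force on the tool from outside, world axes, zero at the start; "wrist_torque": the same for the moment, N m; "gripper_width": opening from 0.0 (shut) to 1.0 (fully open); "gripper_force": force on a finger pad.
Only numpy, scipy, OpenCV 4.12 (cv2) and the standard library are available. Lean on these libraries where they do the work, as an engineer would, in place of code of your own. Each camera call takes 0.05 s, during which the arm holds its last target. There are 200 camera calls.

## Working session

There is one attempt and no reset: what is moved stays moved. The work goes in short steps, Python scripts to look and compute and a shell command to move; the robot and the scene stay as the last step left them, time stands still between calls to the robot, and variables do not carry over. Pictures are saved under pics/ and viewed, at most 10 in all, crops included, and the job is handed in when it is done.

```bash
mkdir -p pics; cat > h.py <<'E'
import numpy as np, cv2
from bench import observe, snapshot, camera_model
def ray(cm,uv):
    p=cv2.undistortPoints(np.array([[uv]],float),np.array(cm['camera_matrix']),np.array(cm['distortion']))[0,0]
    R=np.array(cm['R']);t=np.array(cm['t'])
    return -R.T@t, R.T@np.array([p[0],p[1],1])
def onz(cm,uv,z):
    o,d=ray(cm,uv); return o+d*(z-o[2])/d[2]
def proj(cm,X):
    return cv2.projectPoints(np.array([X],float),cv2.Rodrigues(np.array(cm['R']))[0],np.array(cm['t'],float),np.array(cm['camera_matrix']),np.array(cm['distortion']))[0].reshape(-1,2)
E
python3 - <<'E'
from h import *
for n in ['scene','top']:
    im=snapshot(n); cv2.imwrite(f'pics/{n}0.png',im[:,:,::-1]); cm=camera_model(n)
    print(n,np.round(onz(cm,(320,200),0),3), np.round(ray(cm,(320,200))[0],3))
print(observe())
E
```

```text
scene [0.666 0.071 0.   ] [ 0.194 -0.549  0.742]
top [ 0.632 -0.003  0.   ] [ 0.401 -0.015  1.274]
{'time': 0.1, 'q': array([ 1.00866866e+00,  3.77981914e-01,  7.97485272e-02,  1.27441340e+00,
       -1.10042878e-05,  1.46049387e+00]), 'joint_vel': array([-0.0018297 , -0.00255712,  0.00227286,  0.00042881,  0.00050345,
       -0.00111437]), 'effort': array([ 1.36779836e-03, -4.64692569e+01,  2.70583177e+01,  1.20470161e-02,
       -1.06997388e-04,  5.89960933e-06]), 'position': array([0.25072658, 0.51678889, 0.23045469]), 'ee_rot': array([[-8.99651613e-01,  4.36607399e-01, -9.76961609e-04],
       [ 4.36608449e-01,  8.99650261e-01, -1.57158230e-03],
       [ 1.92759307e-04, -1.84042625e-03, -9.99998288e-01]]), 'force': array([-0.19678692, -0.59360088, -0.96760322]), 'wrist_torque': array([ 0.05529796,  0.03240141, -0.05458525]), 'gripper_force': 0.0, 'gripper_width': 1.0016228182222304}
```

View pics/scene0.png

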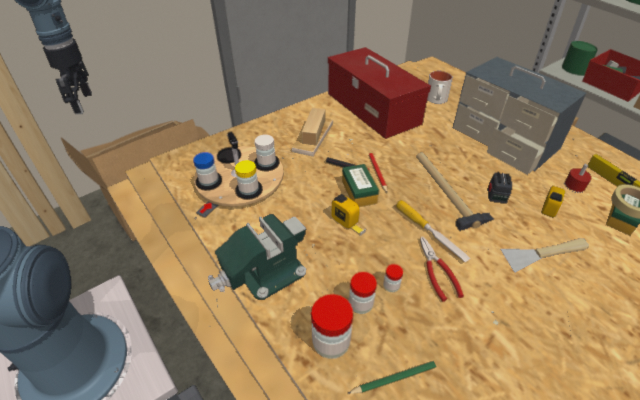

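View pics/top0.png

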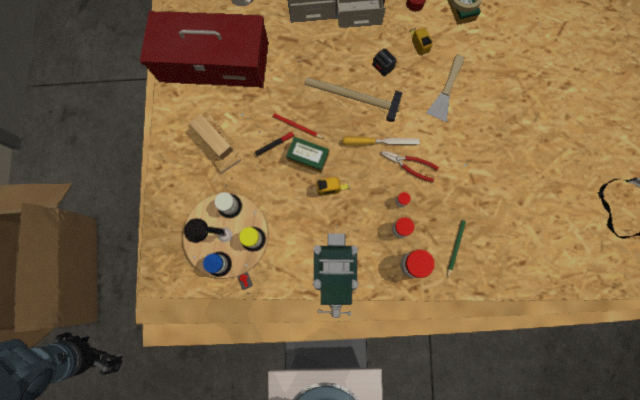

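The scene view shows the red-lidded jars at (332,325), (363,290) and (394,277), with the carousel at (238,175). The top view shows the middle jar's lid at (403,227), right of the vice. It also shows the carousel lids: white (228,203), yellow (250,237), blue (214,263). The empty well is at about (197,230), the pointer at about (245,281). Next I'll measure these.

```bash
cat > m.py <<'E'
from h import *
def blobs(im,lo,hi,amin=30):
    h=cv2.cvtColor(im,cv2.COLOR_RGB2HSV); m=cv2.inRange(h,np.array(lo),np.array(hi))
    if lo[0]==0: m|=cv2.inRange(h,np.array([172,lo[1],lo[2]]),np.array([180,255,255]))
    n,l,s,c=cv2.connectedComponentsWithStats(m)
    return [(c[i],s[i,4],s[i,:4],l==i) for i in range(1,n) if s[i,4]>=amin]
E
python3 - <<'E'
from m import *
for n in ['top','scene']:
    im=snapshot(n); cm=camera_model(n)
    for name,lo,hi,z in [('red',(0,170,90),(6,255,255),.080),('ptr',(0,120,90),(6,255,255),.012),('yel',(27,150,120),(33,255,255),.110),('blue',(105,150,60),(125,255,255),.110)]:
        for c,a,b,_ in blobs(im,lo,hi,20): print(n,name,np.round(c,1),a,b,np.round(onz(cm,c,z)[:2],4))
im=snapshot('top'); cv2.imwrite('pics/c.png',cv2.resize(im[180:300,170:290,::-1],(600,600),interpolation=cv2.INTER_CUBIC))
E
```

```text
top red [417.4   1.2] 46 [410   0  15   4] [ 1.2293 -0.3212]
top red [203.9  38.5] 4903 [141  12 122  54] [1.1297 0.3356]
top red [294.4 124.3] 160 [273 114  44  22] [0.8416 0.0632]
top red [287.1 136.1] 56 [281 132  13   9] [0.8067 0.0847]
top red [421.9 161.5] 105 [406 157  32  13] [ 0.7192 -0.2945]
top red [417.  173.7] 112 [402 165  32  17] [ 0.6844 -0.2783]
top red [403.9 198.1] 119 [398 192  13  13] [ 0.6162 -0.2369]
top red [404.5 226.1] 266 [396 217  18  19] [ 0.538  -0.2339]
top red [419.9 263.3] 607 [407 250  27  28] [ 0.4356 -0.2696]
top red [243.9 279.4] 63 [239 274   9  13] [0.4052 0.2087]
top ptr [417.4   1.2] 46 [410   0  15   4] [ 1.2765 -0.3387]
top ptr [202.3  38.3] 5480 [141  11 122  55] [1.172  0.3608]
top ptr [294.6 124.4] 161 [273 114  44  22] [0.8664 0.0672]
top ptr [287.1 136.1] 57 [281 132  13   9] [0.8298 0.0906]
top ptr [421.7 161.5] 111 [406 156  32  14] [ 0.7375 -0.3097]
top ptr [416.7 173.5] 116 [402 164  32  18] [ 0.7013 -0.2923]
top ptr [403.7 198.3] 127 [397 192  14  13] [ 0.6276 -0.2489]
top ptr [404.3 226.3] 276 [395 217  19  19] [ 0.5453 -0.2457]
t
[... 1243 characters left out ...]
-0.1848]
scene ptr [439.8  75.5] 85 [431  72  20   9] [1.472  0.3371]
scene ptr [377.  169.3] 128 [369 153  17  33] [0.865 0.062]
scene ptr [579.9 179.5] 297 [570 169  21  23] [ 1.3023 -0.3312]
scene ptr [206.1 207. ] 69 [200 202  12  11] [0.4079 0.2226]
scene ptr [450.9 276.9] 212 [437 259  26  38] [ 0.7366 -0.3116]
scene ptr [434.7 281.2] 204 [427 261  20  40] [ 0.6995 -0.2967]
scene ptr [394.  271.9] 221 [386 264  17  17] [ 0.647  -0.2234]
scene ptr [363.  284.1] 532 [350 272  27  26] [ 0.5712 -0.2051]
scene ptr [331.7 314.8] 1416 [311 294  42  43] [ 0.4708 -0.222 ]
scene yel [244.9 166.3] 200 [235 160  21  13] [0.5223 0.1924]
scene blue [203.3 160.2] 234 [194 153  19  16] [0.45   0.2813]
```

View pics/c.png

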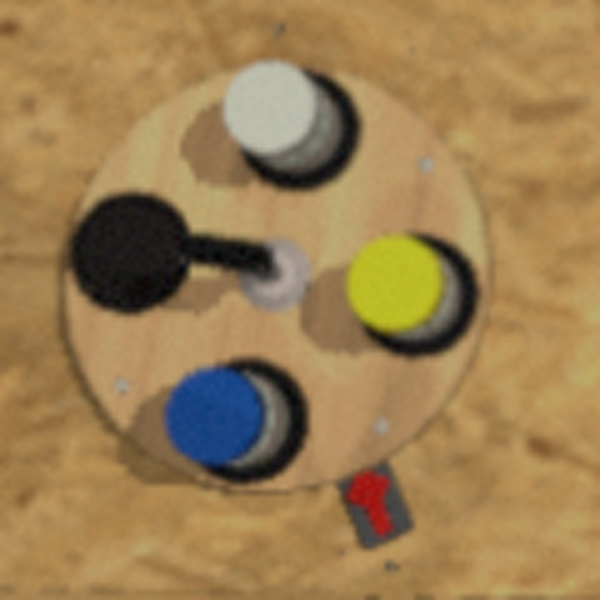

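```bash
cat > car.py <<'E'
from m import *
def measure():
    im=snapshot('top'); cm=camera_model('top'); h=cv2.cvtColor(im,cv2.COLOR_RGB2HSV)
    def best(lo,hi,z,c0,roi=None):
        bs=[b for b in blobs(im,lo,hi,20) if np.hypot(*(b[0]-c0))<60]
        b=max(bs,key=lambda b:b[1]); return onz(cm,b[0],z)[:2]
    c0=np.array([226,235])
    Y=best((27,150,120),(33,255,255),.109,c0);B=best((105,150,60),(125,255,255),.109,c0)
    bs=[b for b in blobs(im,(0,120,90),(6,255,255),20) if np.hypot(*(b[0]-[244,280]))<15]
    P=onz(cm,max(bs,key=lambda b:b[1])[0],.012)[:2]
    return im,cm,Y,B,P
E
python3 - <<'E'
from car import *
im,cm,Y,B,P=measure()
f=lambda u,v,z:onz(cm,((u+.5)/5-.5+170,(v+.5)/5-.5+180),z)[:2]
W=f(270,107,.11)
# disc rim: white+light wood edge points from crop (left,right,top-left,bottom)
print('Y',Y,'B',B,'W',W,'P',P)
C=(B+W)/2; print('C from BW',C, 'BW len',np.linalg.norm(B-W))
d=(B-W); n=np.array([-d[1],d[0]])/np.linalg.norm(d)
print('Y-C',Y-C,np.linalg.norm(Y-C))
E_=f(130,252,.032); print('well',E_,'mid Y,E',(Y+E_)/2,np.linalg.norm(Y-E_))
print('post foot',f(275,272,.030),'bar mid',f(228,257,.150),'disc',f(277,277,.028))
C2=(B+W+Y+E_)/4; print('C',C2)
a=lambda v:np.degrees(np.arctan2(v[1],v[0]))
print('angles: well',a(E_-C2),'Y+180',a(C2-Y),'W-B',a(W-B),'ptr',a(P-C2),np.linalg.norm(P-C2))
print('bar ang',a(f(188,248,.153)-f(268,264,.153)))
cs=camera_model('scene'); print('scene proj centre',proj(cs,[*C2,.153]),proj(cs,[*C2,.028]))
E
```

```text
Y [0.51952752 0.19020224] B [0.45054246 0.28762417] W [0.61774742 0.25913096] P [0.40537683 0.22128904]
C from BW [0.53414494 0.27337757] BW len 0.16961533648403815
Y-C [-0.01461743 -0.08317533] 0.08445000883573449
well [0.54934995 0.35884919] mid Y,E [0.53443873 0.27452571] 0.1712634520061693
post foot [0.53575667 0.27406806] bar mid [0.5313107  0.27116507] disc [0.53304343 0.27333876]
C [0.53429184 0.27395164]
angles: well 79.94216273838988 Y+180 80.00196201005056 W-B -9.6708132255894 ptr -157.77967065287697 0.13925669935425553
bar ang 77.38650772331111
scene proj centre [[231.04895401 135.83380532]] [[237.94037975 173.14627131]]
```

```bash
for i in 1 2 3 4; do python3 -m crank '0.0143 -0.0376 0 0 0 1.8 0;0.0143 -0.0376 0 0 0 1.8 0;0.0143 -0.0376 0 0 0 1.8 0;0.0143 -0.0376 0 0 0 1.8 0;0.0143 -0.0376 0 0 0 1.8 0'; done
python3 - <<'E'
from m import *
im=snapshot('wrist'); cv2.imwrite('pics/w1.png',im[:,:,::-1]); s=observe(); cm=camera_model('wrist')
print(s['position'],np.round(s['ee_rot'],3),s['time'])
for c,a,b,_ in blobs(im,(0,150,70),(6,255,255),200): print(c,a,b,onz(cm,c,.08))
print(proj(cm,[.537,-.235,.08]))
E
```

```text
time: 0.8
position: [0.3228, 0.3279, 0.2314]
ee_rot: [[-0.957, 0.289, 0.0], [0.289, 0.957, 0.0], [-0.0, 0.0, -1.0]]
force: [0.2, -0.4, 0.9]
gripper_width: 1.002
gripper_force: 0.0
time: 1.3
position: [0.3944, 0.1398, 0.2315]
ee_rot: [[-0.991, 0.136, 0.001], [0.136, 0.991, 0.0], [-0.001, 0.0, -1.0]]
force: [0.9, -0.1, -0.8]
gripper_width: 1.0
gripper_force: 0.0
time: 1.8
position: [0.4659, -0.0483, 0.2315]
ee_rot: [[-1.0, -0.02, 0.0], [-0.02, 1.0, 0.0], [-0.0, 0.0, -1.0]]
force: [0.4, 1.1, 0.7]
gripper_width: 1.0
gripper_force: 0.0
time: 2.3
position: [0.5374, -0.2363, 0.2313]
ee_rot: [[-0.984, -0.177, 0.0], [-0.177, 0.984, 0.0], [-0.0, 0.0, -1.0]]
force: [-0.0, 0.4, 0.8]
gripper_width: 1.0
gripper_force: 0.0
[ 0.53918629 -0.24235434  0.23036792] [[-0.985 -0.173  0.001]
 [-0.173  0.985 -0.005]
 [-0.    -0.005 -1.   ]] 2.35
[306.80938008  58.49674948] 8614 [257   4 101 110] [ 0.43328408 -0.27077856  0.08      ]
[320.31552588 190.34974958] 2396 [293 163  56  56] [ 0.54040022 -0.24058288  0.08      ]
[299.40534262 258.32520325] 861 [283 242  33  33] [ 0.6109087  -0.24867213  0.08      ]
[250.9270073  294.42627737] 685 [219 272  64  50] [ 0.65885684 -0.29045511  0.08      ]
[242.71544715 321.8597561 ] 492 [217 307  54  29] [ 0.69249049 -0.29511039  0.08      ]
[[327.01914936 187.81187141]]
```

View pics/w1.png

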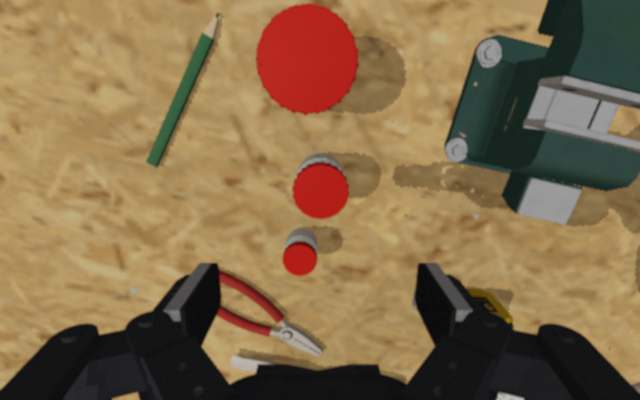

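The wrist view shows the middle jar's lid at (320,190) between the big one at (307,58) and the small one at (299,258). The arm was still settling, so I'll hold and measure again.

```bash
python3 -m crank '0 0 0 0 0 0 0;0 0 0 0 0 0 0;0 0 0 0 0 0 0' >/dev/null
python3 - <<'E'
from m import *
s=observe(); cm=camera_model('wrist'); im=snapshot('wrist')
print(s['position'],np.round(s['ee_rot'],3),s['time'])
for c,a,b,_ in blobs(im,(0,150,70),(6,255,255),800): print(c,a,onz(cm,c,.08))
E
```

```text
[ 0.5366598  -0.23348405  0.23146332] [[-0.984 -0.177 -0.   ]
 [-0.177  0.984  0.001]
 [ 0.     0.001 -1.   ]] 2.65
[302.75497846  58.92092698] 8587 [ 0.43137339 -0.26475384  0.08      ]
[317.05258765 190.61435726] 2396 [ 0.53866652 -0.23376211  0.08      ]
[296.63499421 258.51216686] 863 [ 0.60929249 -0.24137777  0.08      ]
```

```bash
python3 -m crank '0.001 0 -0.03 0 0 0 0;0 0 -0.03 0 0 0 0;0 0 -0.03 0 0 0 0;0 0 -0.03 0 0 0 0;0 0 -0.03 0 0 0 0'|head -2
python3 -m crank '0 0 -0.02 0 0 0 0;0 0 -0.02 0 0 0 0;0 0 -0.01 0 0 0 0;0 0 0 0 0 0 0;0 0 0 0 0 0 0'
python3 -m crank '0 0 0 0 0 0 0.6;0 0 0 0 0 0 0.6;0 0 0 0 0 0 0.6;0 0 0 0 0 0 0.6;0 0 0 0 0 0 0.6'
python3 -m crank '0 0 0 0 0 0 0.6;0 0 0 0 0 0 0.6;0 0 0 0 0 0 0.6;0 0 0 0 0 0 0.6;0 0 0 0 0 0 0.6'
```

```text
time: 3.2
position: [0.538, -0.2334, 0.0808]
time: 3.7
position: [0.5385, -0.2345, 0.0322]
ee_rot: [[-0.984, -0.176, 0.001], [-0.176, 0.984, -0.0], [-0.001, -0.0, -1.0]]
force: [0.5, -0.4, 0.3]
gripper_width: 0.999
gripper_force: 0.0
time: 4.2
position: [0.539, -0.235, 0.0326]
ee_rot: [[-0.984, -0.176, 0.002], [-0.176, 0.984, -0.001], [-0.002, -0.001, -1.0]]
force: [-0.7, 1.0, 6.5]
gripper_width: 0.594
gripper_force: 62.7
time: 4.7
position: [0.539, -0.235, 0.0326]
ee_rot: [[-0.984, -0.176, 0.002], [-0.176, 0.984, -0.001], [-0.002, -0.001, -1.0]]
force: [-0.4, 1.4, 6.0]
gripper_width: 0.591
gripper_force: 62.7
```

```bash
python3 -m crank '0 0 0.02 0 0 0 0.6;0 0 0.045 0 0 0 0.6;0 0 0.045 0 0 0 0.6;0 0 0.045 0 0 0 0.6;0 0 0.045 0 0 0 0.6'
for i in 1 2 3 4; do python3 -m crank '0.0005 0.0296 0 0 0 3.5 0.6;0.0005 0.0296 0 0 0 3.5 0.6;0.0005 0.0296 0 0 0 3.5 0.6;0.0005 0.0296 0 0 0 3.5 0.6;0.0005 0.0296 0 0 0 3.5 0.6'|grep -v rot; done
python3 -m crank '0 0 0 0 0 0 0.6;0 0 0 0 0 0 0.6;0 0 0 0 0 0 0.6;0 0 0 0 0 0 0.6'
python3 - <<'E'
from m import *
for n in ['scene','top']:
  im=snapshot(n); cv2.imwrite(f'pics/{n}2.png',cv2.resize((im[60:220,130:330] if n=='scene' else im[180:300,150:310])[:,:,::-1],None,fx=4,fy=4)); 
E
```

```text
time: 5.2
position: [0.5373, -0.2344, 0.2326]
ee_rot: [[-0.984, -0.175, -0.001], [-0.175, 0.984, 0.001], [0.001, 0.001, -1.0]]
force: [1.4, -1.0, -2.2]
gripper_width: 0.596
gripper_force: 63.1
time: 5.7
position: [0.5399, -0.0855, 0.2308]
force: [0.0, 0.1, -1.5]
gripper_width: 0.594
gripper_force: 63.3
time: 6.2
position: [0.5424, 0.0624, 0.2308]
force: [0.9, 0.4, -2.6]
gripper_width: 0.594
gripper_force: 63.3
time: 6.7
position: [0.545, 0.2103, 0.2307]
force: [0.6, -0.0, -1.6]
gripper_width: 0.592
gripper_force: 63.3
time: 7.2
position: [0.5476, 0.3582, 0.2306]
force: [0.8, -0.9, -2.1]
gripper_width: 0.598
gripper_force: 63.3
time: 7.6
position: [0.5481, 0.3562, 0.2313]
ee_rot: [[-0.173, -0.985, -0.0], [-0.985, 0.173, -0.0], [0.001, 0.0, -1.0]]
force: [-0.6, 0.5, -2.7]
gripper_width: 0.592
gripper_force: 63.4
```

View pics/scene2.png

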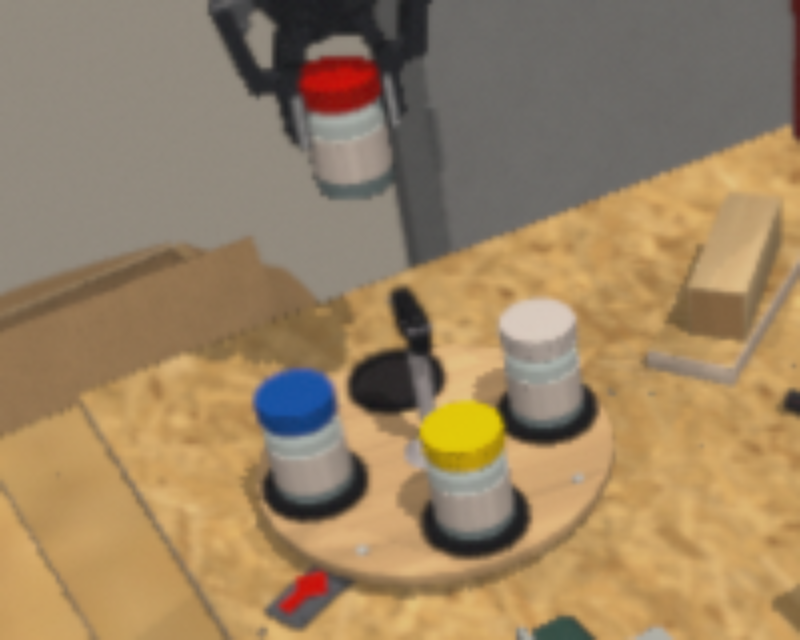

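The scene crop shows the jar held upright above the carousel, with the empty black well at crop (397,380). Next I'll cross-check the well centre from this view.

```bash
python3 - <<'E'
from m import *
cs=camera_model('scene')
print(onz(cs,(228.9,154.6),.034))
cm=camera_model('top')
for c,a,b,_ in blobs(snapshot('scene'),(0,150,70),(6,255,255),200):
    if c[1]<100 and c[0]<300: print('scene lid',c,onz(cs,c,.273))
for c,a,b,_ in blobs(snapshot('top'),(0,150,70),(6,255,255),50):
    if c[1]>180 and c[0]<300: print('top lid',c,onz(cm,c,.279))
E
python3 -m crank '0 0.0015 -0.035 0 0 0 0.6;0 0 -0.035 0 0 0 0.6;0 0 -0.03 0 0 0 0.6;0 0 -0.02 0 0 0 0.6;0 0 0 0 0 0 0.6'
```

```text
[0.55198837 0.35835564 0.034     ]
scene lid [214.41666667  80.40416667] [0.54912428 0.35240138 0.273     ]
top lid [172.42352941 220.13529412] [0.54455079 0.34039081 0.279     ]
top lid [243.85294118 279.30882353] [0.40468457 0.17150669 0.279     ]
time: 8.3
position: [0.5455, 0.3571, 0.1076]
ee_rot: [[-0.172, -0.985, -0.007], [-0.985, 0.172, -0.003], [0.005, 0.006, -1.0]]
force: [-0.4, -0.1, -1.9]
gripper_width: 0.594
gripper_force: 63.3
```

```bash
python3 -m crank '0 0 0 0 0 0 0.6;0 0 0 0 0 0 0.6;0 0 0 0 0 0 0.6;0 0 0 0 0 0 0.6;0 0 0 0 0 0 0.6'
python3 - <<'E'
from m import *
im=snapshot('scene'); cv2.imwrite('pics/s3.png',cv2.resize(im[90:220,170:310][:,:,::-1],None,fx=4,fy=4))
E
```

```text
time: 8.8
position: [0.5485, 0.3591, 0.1122]
ee_rot: [[-0.172, -0.985, 0.001], [-0.985, 0.172, 0.001], [-0.001, -0.001, -1.0]]
force: [-0.9, -0.1, -2.1]
gripper_width: 0.596
gripper_force: 63.3
```

View pics/s3.png

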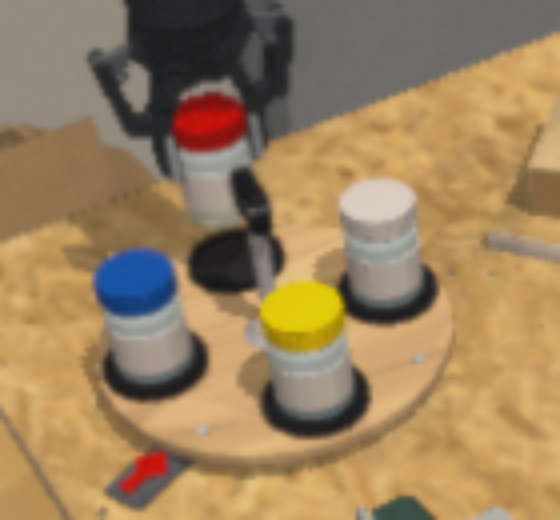

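The jar is upright directly above the well, which is at crop (237,258). I'll lower it slowly.

```bash
python3 -m crank '0 0 -0.015 0 0 0 0.6;0 0 -0.015 0 0 0 0.6;0 0 -0.008 0 0 0 0.6;0 0 -0.005 0 0 0 0.6;0 0 0 0 0 0 0.6'|grep -v rot
python3 -m crank '0 0 0 0 0 0 0.6;0 0 -0.002 0 0 0 0.6;0 0 -0.002 0 0 0 0.6;0 0 0 0 0 0 0.6;0 0 0 0 0 0 0.6'|grep -v rot
python3 -m crank '0 0 -0.002 0 0 0 0.6;0 0 0 0 0 0 0.6;0 0 0 0 0 0 0.6;0 0 0 0 0 0 0.6'|grep -v rot
```

```text
time: 9.35
position: [0.5476, 0.3586, 0.0677]
force: [0.3, 0.0, -3.2]
gripper_width: 0.595
gripper_force: 63.3
time: 9.85
position: [0.548, 0.3588, 0.0644]
force: [0.7, -0.2, -2.8]
gripper_width: 0.597
gripper_force: 63.3
time: 10.25
position: [0.5481, 0.3589, 0.0623]
force: [-0.7, 0.1, -2.2]
gripper_width: 0.6
gripper_force: 63.3
```

```bash
python3 -m crank '0 0 -0.0015 0 0 0 0.6;0 0 0 0 0 0 0.6;0 0 0 0 0 0 0.6'|grep -v rot
python3 -m crank '0 0 -0.001 0 0 0 0.6;0 0 0 0 0 0 0.6;0 0 0 0 0 0 0.6'|grep -v rot
python3 -m crank '0 0 -0.001 0 0 0 0.6;0 0 0 0 0 0 0.6;0 0 0 0 0 0 0.6'|grep -v rot
```

```text
time: 10.55
position: [0.548, 0.3588, 0.0608]
force: [-0.9, -0.6, -1.7]
gripper_width: 0.597
gripper_force: 63.3
time: 10.85
position: [0.5487, 0.3589, 0.0607]
force: [-0.1, -2.3, 4.5]
gripper_width: 0.596
gripper_force: 63.6
time: 11.15
position: [0.5493, 0.359, 0.0607]
force: [0.6, -2.3, 9.1]
gripper_width: 0.597
gripper_force: 64.3
```

The jar is seated: TCP at 60.7 mm as predicted, with contact force rising. Now I'll release it and retreat upward.

```bash
python3 -m crank '0 0 0.001 0 0 0 0.38;0 0 0 0 0 0 0.35;0 0 0 0 0 0 0.3;0 0 0 0 0 0 0.2;0 0 0 0 0 0 0.1'|grep -v rot
python3 -m crank '0 0 0 0 0 0 0.1;0 0 0 0 0 0 0.1;0 0 0 0 0 0 0.1;0 0 0 0 0 0 0.1'|grep -v rot
python3 -m crank '0 0 0.015 0 0 0 0.1;0 0 0.03 0 0 0 0.1;0 0 0.04 0 0 0 0.1;0 0 0.04 0 0 0 0.1;0 0 0.045 0 0 0 0.1'|grep -v rot
python3 -m crank '-0.002 -0.01 0 0 0 0 0.1;-0.002 -0.01 0 0 0 0 0.1;0 0 0 0 0 0 0.1;0 0 0 0 0 0 0.1'
python3 - <<'E'
from car import *
im,cm,Y,B,P=measure(); print(Y,B,P)
C=np.array([.5343,.274]); 
for c,a,b,_ in blobs(im,(0,150,70),(6,255,255),50):
    if c[1]>180 and c[0]<300: print('top lid',c,onz(cm,c,.108))
v=C-Y; print(np.degrees(np.arctan2(v[1],v[0])))
im=snapshot('scene'); cv2.imwrite('pics/s4.png',cv2.resize(im[60:220,150:310][:,:,::-1],None,fx=3.6,fy=3.6))
E
```

```text
time: 11.65
position: [0.5478, 0.3588, 0.0595]
force: [-0.1, -0.6, 0.3]
gripper_width: 0.9
gripper_force: 0.0
time: 12.05
position: [0.548, 0.3589, 0.0598]
force: [0.4, -0.5, -0.6]
gripper_width: 0.903
gripper_force: 0.0
time: 12.55
position: [0.5474, 0.3585, 0.2308]
force: [0.8, 0.1, 0.7]
gripper_width: 0.903
gripper_force: 0.0
time: 12.95
position: [0.543, 0.3381, 0.228]
ee_rot: [[-0.172, -0.985, -0.003], [-0.985, 0.172, -0.001], [0.002, 0.003, -1.0]]
force: [0.2, 0.1, 0.1]
gripper_width: 0.903
gripper_force: 0.0
[0.51871878 0.19040474] [0.45058958 0.28845389] [0.4051606  0.22128565]
top lid [188.27561837 227.87279152] [0.54665253 0.35647164 0.108     ]
top lid [243.85294118 279.30882353] [0.40524099 0.2034845  0.108     ]
79.44186071635096
```

View pics/s4.png

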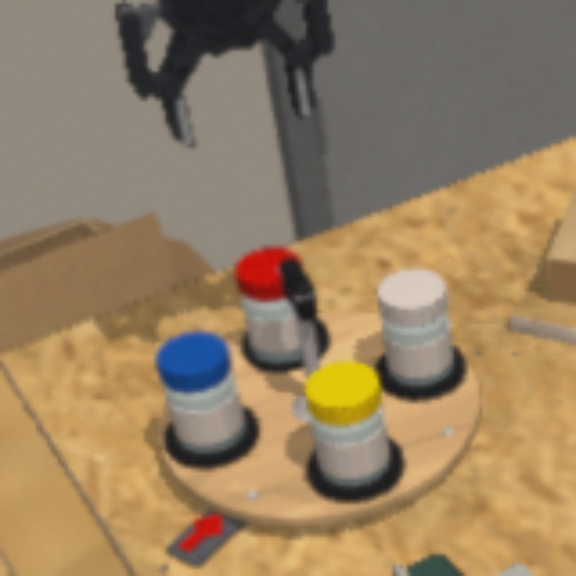

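The jar now stands upright in the well. Next I'll move over the post, turning the wrist half a turn back so that joint 6 has room for the +122° turn.

```bash
for i in 1 2 3 4; do python3 -m crank '-0.0005 -0.0032 0 0 0 -8.2 0.1;-0.0005 -0.0032 0 0 0 -8.2 0.1;-0.0005 -0.0032 0 0 0 -8.2 0.1;-0.0005 -0.0032 0 0 0 -8.2 0.1;-0.0005 -0.0032 0 0 0 -8.2 0.1'>/dev/null; done
python3 -m crank '0 0 0 0 0 -8.2 0.1;0 0 0 0 0 -8.2 0.1;0 0 0 0 0 0 0.1;0 0 0 0 0 0 0.1;0 0 0 0 0 0 0.1'
python3 - <<'E'
from m import *
s=observe(); print(s['position'],np.degrees(s['q']),np.degrees(np.arctan2(s['ee_rot'][1,1],s['ee_rot'][0,1])))
cm=camera_model('wrist'); im=snapshot('wrist'); cv2.imwrite('pics/w5.png',im[:,:,::-1])
print(proj(cm,[.5343,.274,.153]))
for c,a,b,_ in blobs(im,(27,150,120),(33,255,255),300): print('Y',c,a,onz(cm,c,.11))
for c,a,b,_ in blobs(im,(105,150,60),(125,255,255),300): print('B',c,a,onz(cm,c,.11))
for c,a,b,_ in blobs(im,(0,150,70),(6,255,255),150): print('R',c,a,onz(cm,c,.108))
E
```

```text
time: 15.55
position: [0.5339, 0.2749, 0.2295]
ee_rot: [[0.176, 0.984, -0.001], [0.984, -0.176, -0.0], [-0.0, -0.0, -1.0]]
force: [0.6, 0.1, -0.7]
gripper_width: 0.898
gripper_force: 0.0
[0.53389838 0.27492086 0.22945943] [2.11946003e+01 2.47567560e+01 9.08754865e+00 7.43624266e+01
 1.41029555e-04 1.21356847e+02] -10.162250958269214
[[318.18115727 216.12983861]]
Y [319.2377836  286.98429319] 2292 [0.52095628 0.19383962 0.11      ]
B [217.79516498 192.66514211] 3061 [0.45471327 0.29408373 0.11      ]
R [318.00878294  85.92898369] 3985 [0.54979081 0.36055381 0.108     ]
R [215.62181818 237.55636364] 275 [0.44174355 0.25549713 0.108     ]
R [618.19849246 279.47864322] 796 [0.78485214 0.1527385  0.108     ]
R [586.71428571 278.73901099] 364 [0.75711295 0.15849318 0.108     ]
```

View pics/w5.png

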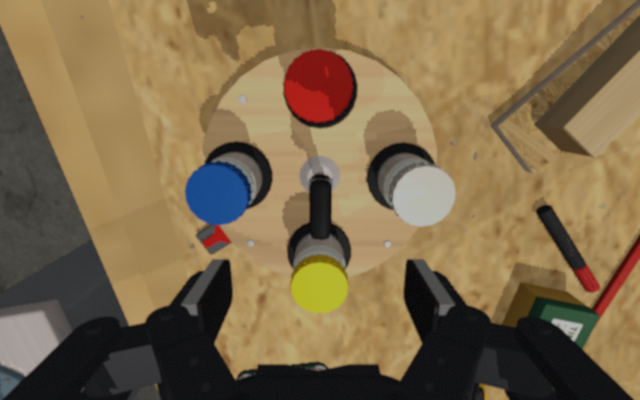

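The wrist view shows the red lid at (318,86) seated in the well. The black bar is centred at (320,205), in line with the fingers' mid-plane. I'll descend and grip it.

```bash
python3 -m crank '0 0 -0.035 0 0 0 0.1;0 0 -0.035 0 0 0 0.1;0 0 -0.025 0 0 0 0.1;0 0 -0.013 0 0 0 0.1;0 0 0 0 0 0 0.1'|grep -v rot
python3 -m crank '0 0 0 0 0 0 0.4;0 0 0 0 0 0 0.6;0 0 0 0 0 0 0.7;0 0 0 0 0 0 0.8;0 0 0 0 0 0 0.95'|grep -v rot
python3 -m crank '0 0 0 0 0 0 0.95;0 0 0 0 0 0 0.95;0 0 0 0 0 0 0.95;0 0 0 0 0 0 0.95;0 0 0 0 0 0 0.95'
```

```text
time: 16.1
position: [0.5326, 0.2743, 0.1199]
force: [0.9, 0.7, 1.1]
gripper_width: 0.897
gripper_force: 0.0
time: 16.6
position: [0.5355, 0.275, 0.1231]
force: [2.9, -1.3, 4.2]
gripper_width: 0.174
gripper_force: 61.1
time: 17.1
position: [0.5356, 0.275, 0.1232]
ee_rot: [[0.179, 0.984, 0.003], [0.984, -0.179, 0.001], [0.001, 0.003, -1.0]]
force: [3.4, -1.8, 5.4]
gripper_width: 0.175
gripper_force: 61.4
```

```bash
python3 -m crank '0 0 0 0 0 1 0.95;0 0 0 0 0 2 0.95;0 0 0 0 0 3 0.95;0 0 0 0 0 3 0.95;0 0 0 0 0 3 0.95'|grep -v rot
for i in 1 2 3 4 5; do python3 -m crank '0 0 0 0 0 4 0.95;0 0 0 0 0 4 0.95;0 0 0 0 0 4 0.95;0 0 0 0 0 4 0.95;0 0 0 0 0 3 0.95'|grep force; done
python3 -m crank '0 0 0 0 0 2 0.95;0 0 0 0 0 1 0.95;0 0 0 0 0 0 0.95;0 0 0 0 0 0 0.95;0 0 0 0 0 0 0.95'
cat > ang.py <<'E'
from m import *
s=observe(); print(s['position'],'yaw',np.degrees(np.arctan2(s['ee_rot'][1,1],s['ee_rot'][0,1])))
a=lambda v:np.degrees(np.arctan2(v[1],v[0]))
C=np.array([.5343,.274])
for n in ['top','scene','wrist']:
    cm=camera_model(n); im=snapshot(n); cv2.imwrite(f'pics/{n}_e.png',im[:,:,::-1])
    for nm,lo,hi,z in [('R',(0,150,70),(6,255,255),.107),('P',(0,120,90),(6,255,255),.012),('B',(105,150,60),(125,255,255),.107),('Y',(27,150,120),(33,255,255),.107)]:
        for c,A,b,_ in blobs(im,lo,hi,25):
            X=onz(cm,c,z)[:2]; r=np.linalg.norm(X-C)
            if (.12<r<.16 if nm=='P' else .07<r<.1): print(n,nm,np.round(c),A,X,'ang',a(X-C),r)
E
python3 ang.py
```

```text
time: 17.6
position: [0.5359, 0.275, 0.1232]
force: [3.2, -1.6, 5.3]
gripper_width: 0.176
gripper_force: 61.2
force: [5.7, -1.2, 3.1]
gripper_force: 61.0
force: [6.5, 1.1, 2.4]
gripper_force: 60.9
force: [8.1, 3.2, 0.7]
gripper_force: 60.7
force: [9.5, 4.1, -0.6]
gripper_force: 60.6
force: [9.2, 5.6, -0.5]
gripper_force: 60.6
time: 20.6
position: [0.5377, 0.277, 0.1232]
ee_rot: [[-0.986, -0.169, 0.007], [-0.169, 0.986, 0.004], [-0.008, 0.003, -1.0]]
force: [9.4, 5.3, -0.2]
gripper_width: 0.178
gripper_force: 60.6
[0.5376814  0.27702452 0.12317485] yaw 99.74234156201136
top R [224. 262.] 300 [0.45090348 0.25738327] ang -168.73140893060236 0.08503584879898125
top P [244. 279.] 73 [0.40537683 0.22128904] ang -157.76252461939606 0.13928255055630706
top B [249. 226.] 257 [0.54791286 0.19047716] ang -80.743118537142 0.0846249064597699
top Y [213. 201.] 251 [0.61801347 0.28883156] ang 10.046867222851956 0.0850171711829135
scene R [209. 166.] 281 [0.45167601 0.25210103] ang -165.1554336722203 0.0854768317552451
scene P [206. 207.] 69 [0.407794   0.22265587] ang -157.90957641470183 0.13652833543506815
scene B [255. 164.] 263 [0.54899156 0.18735697] ang -80.376221012354 0.08787978911092006
scene Y [258. 135.] 111 [0.62288076 0.29458984] ang 13.085548031074934 0.09094224992988433
wrist R [311.  68.] 11996 [0.45059844 0.25897752] ang -169.82507283830842 0.08503897156703857
wrist B [156. 244.] 8132 [0.54794432 0.19367603] ang -80.35941212891265 0.08147458418401109
wrist Y [318. 359.] 998 [0.60566855 0.28852003] ang 11.49995155758629 0.07283063290981645
```

```bash
python3 -m crank '0 0 0 0 0 2 0.95;0 0 0 0 0 3 0.95;0 0 0 0 0 3 0.95;0 0 0 0 0 2.5 0.95;0 0 0 0 0 1.5 0.95'|grep force
python3 -m crank '0 0 0 0 0 0 0.95;0 0 0 0 0 0 0.95;0 0 0 0 0 0 0.95;0 0 0 0 0 0 0.95;0 0 0 0 0 0 0.95'
python3 ang.py
```

```text
force: [8.5, 6.7, -0.6]
gripper_force: 60.6
time: 21.75
position: [0.5376, 0.2774, 0.1232]
ee_rot: [[-0.929, -0.371, 0.007], [-0.371, 0.929, 0.005], [-0.008, 0.002, -1.0]]
force: [7.7, 6.4, -0.2]
gripper_width: 0.174
gripper_force: 60.6
[0.53757445 0.27738666 0.12318626] yaw 111.75751485295876
top R [230. 260.] 298 [0.45604383 0.24061869] ang -156.89861986647273 0.08507843625852096
top P [244. 279.] 73 [0.40537683 0.22128904] ang -157.76252461939606 0.13928255055630706
top B [247. 220.] 265 [0.56520203 0.19504679] ang -68.62478936574122 0.08478528504664642
top Y [207. 202.] 208 [0.61677876 0.30473224] ang 20.435794387697115 0.08801827210058191
scene R [214. 169.] 290 [0.45673324 0.23575342] ang -153.75303872425744 0.08648354751547388
scene P [206. 207.] 67 [0.40765   0.2226232] ang -157.91958631657687 0.13667405696879273
scene B [260. 161.] 260 [0.56590053 0.19269792] ang -68.75987012215064 0.08722741157018184
scene Y [253. 132.] 117 [0.61827422 0.3148704 ] ang 25.952265824065858 0.09339196768808623
wrist R [313.  69.] 11672 [0.4562456 0.2427247] ang -158.16471540361385 0.08408705843852768
wrist B [156. 244.] 8112 [0.56497156 0.19796112] ang -68.03248938261068 0.0819918040780014
wrist Y [318. 358.] 1008 [0.60166028 0.30273332] ang 23.101240572130575 0.07323258095313666
```

View pics/wrist_e.png

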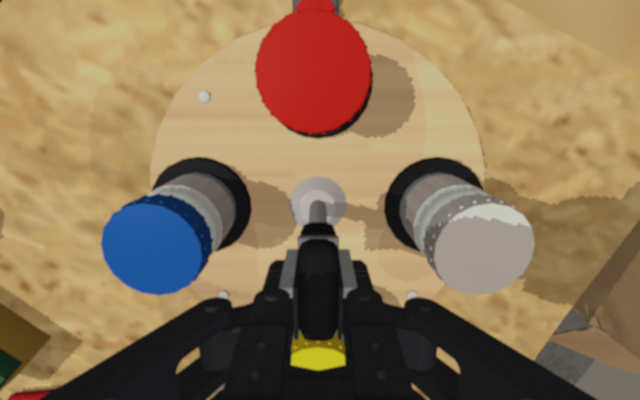

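View pics/scene_e.png

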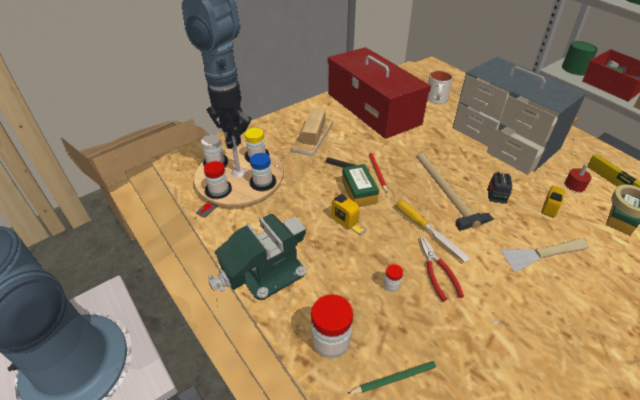

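The wrist view shows the red lid at (313,69) straight behind the pointer at (317,4), with the bar gripped. The scene view shows the jar upright at the front and the loose items undisturbed. I'm handing the job in.

```bash
python3 -c "
from bench import close_job
print(close_job())"
```

```text
the job is handed in; nothing more can be done
None
```

The red-lidded jar stands upright in its well, lined up with the red pointer to within about 1° by the top and wrist cameras (limit 6.9°); I handed the job in at about 22 s with the bar still gripped and the turntable still, and it returned no verdict.

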